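Make up the bearing kit and the pipe kit

TASK

Make up the two job kits in the wooden kit cases. The bearing kit, in the case that already has the pliers, gets the ball bearing, the little black box of circlips and the tall thin rusty tube (the drift); the pipe kit, in the case that already has the wrench and the roll of tape, gets the short wide rusty coupling and the brass fitting. Seat every part upright in the pocket cut for it, right down on the pocket's floor, let go, and leave the sealant tub and the bulb carton where they stand.

Things in the scene. Friction and masses are not known exactly. Their poses are not given: they have to be found in the camera images.
- bearing: Steel ball bearing lying flat, 47 mm diameter, 14 mm high, 0.16 kg. Origin: centre of the underside; z up.
- coupling: Short wide offcut of rusty tube standing on end, 50 mm diameter, 42 mm high, 0.35 kg; grasp it round the outside (the bore cannot be entered). Origin: centre of the underside; z up.
- drift_tube: Tall thin rusty tube standing on end, 33 mm diameter, 125 mm high, 0.28 kg; grasp it round the outside (the bore cannot be entered). Origin: centre of the underside; z up.
- clip_box: Small closed black carton lying flat, 50 mm along its x, 85 mm along its y, 30 mm high, 0.12 kg. Origin: centre of the underside; z up.
- brass_fitting: Brass hose fitting standing on its hexagon, 48 mm high, 0.09 kg: the lower 28 mm is 22 mm wide along its x (across the flats) and 25 mm along its y, above that a round stem of 12 mm diameter. Origin: centre of the underside; z up.
- case_pliers: Wooden kit case, 164 x 244 mm, flat top 50 mm high, fixed; origin: centre of underside, z up. Cut-outs in the top 6 mm deep (floors at z = 44 mm). Red pliers fixed in a recess at x = +37 mm, along y, tops at z = 58 mm. Empty pockets all at x = -36 mm: round, 58 mm wide, y = +75 mm: bearing; 58 mm (x) by 93 mm (y), y = -9 mm: black box, either way round; round, 41 mm wide, y = -84 mm: drift tube.
- case_wrench: Wooden kit case, 164 x 244 mm, flat top 50 mm high, fixed; origin: centre of underside, z up. Cut-outs in the top 6 mm deep (floors at z = 44 mm). Wrench fixed flush in a recess at x = +37 mm, along y; roll of black tape (62 mm wide, top at z = 63 mm) fixed at x = -36, y = -9 mm. Empty pockets, both at x = -36 mm: round, 58 mm wide, y = +75 mm: coupling; round, 34 mm wide, y = -84 mm: brass fitting.
- sealant_tub: Open white and blue plastic tub of sealant, 90 mm diameter, 79 mm high, loose, 0.35 kg; not to be disturbed. Origin: centre of the underside; z up.
- bulb_carton: White carton of bulbs with red and blue print, 62 mm along its x, 118 mm along its y, 34 mm high, loose, 0.09 kg; not to be disturbed. Origin: centre of the underside; z up.
Things that resemble listed ones, but are neither listed nor needed, are in the scene too. There is more than one size of the drift_tube; the job needs the larger.

How it is judged:
By the outcome, as a careful person would: the job done as asked, in the order asked, and still so for the second after the job is handed in, with the robot touching nothing.
It also fails if it takes over 128 s, if anything falls off the work surface, if the arm or the gripper's body presses on something with over 40 N, if the wrist force passes 120 N, or if a joint passes its speed limit or range.

ROBOT

A 6-joint arm with a two-finger parallel gripper is mounted at the origin on a cart in front of the work surface, level with it; the furniture and walls round the work are solid. World frame = base frame: x ahead of the robot, y to its left, z up, the work surface at z = 0. Lengths are in mm, angles in rad, forces in N, time in s.
With the tool pointing down it reaches from about 275 to 750 mm from the base axis. Payload 10.2 kg.
Tool frame: the origin (TCP) lies midway between the tips of the shut fingers; the grasp point (between the pads) lies 19 mm behind it; z points along the fingers, y is the line along which they close (so a half turn about z gives the same grasp; the last joint's range is limited). The gripper opens to 85 mm and grips with 20 to 120 N. Pads are 22 mm wide; open, the fingers measure 114 mm over their backs; the gripper's body (76 mm by 85 mm) begins 54 mm behind the grasp point. The pads swing forward as they close: fully open they stand 13 mm farther back than shut.
Start: joints at [-1.358, 0.313, 1.498, -0, 1.331, -0.223], TCP at [221.61, -475.941, 231.294] pointing down, gripper open.
Joint ranges: [-2.94, 2.94], [-0.97, 2.17], [0.19, 2.56], [-1.23, 4.37], [0.02, 3.11], [-2.88, 2.88]. Speed limits (rad/s): [2.39, 2.39, 3.01, 3.14, 3.14, 3.14].

INTERFACE

Orientations are given as a unit quaternion [w, x, y, z].
In Python, from rig import ctrl gives the robot as it stands.
- The arm moves only by the tool send_rows, never from a script. Its argument "targets" is a list of rows, each a list of 7 numbers: the closure, from -1 (fully open) to 1 (shut), so that 0 is half open, then the shift along the tool's x, y, z in m, then the turn, a rotation vector about the tool's x, y, z in rad. In form: [[claw, dx, dy, dz, ax, ay, az], ...]. A call has exactly 10 rows; each row shifts and turns the commanded pose from where the row before left it, along the tool's axes as they then stand; what a row does not reach is not made up. A row lasts 1/8 s, in which the tool goes at most 62.5 mm and 10.7 degrees, less where a joint would pass 70% of its speed; a pose out of reach is approached as far as the arm can. A call with a gripper value outside its range is refused whole. The fingers move at their own pace and stop on an object; "squeeze" is the grip in N (left out, the last holds). Time passes only in rows, so rows that do not move let the fingers close, or fill a call up. It gives the time, the measured TCP pose, the force, the opening and the grip force at its end, in the units of the state.
- ctrl.sense(): the state, without advancing time (a new reading comes with each control period).
- ctrl.capture(name): name is "side" or "top" or "wrist"; returns a dict with "img" (384x512x3 uint8, red, green, blue), "camera_matrix" (3x3 intrinsics, pixels), "k1" (the pictures are not rectified: a ray, as slopes to the right and down, at radius r is drawn at 1 + k1 r^2 times it, then the intrinsics apply), "R" (3x3) and "t" (3): a world point X has camera coordinates R X + t. Camera axes: x right, y down, z forward; pixel columns grow to the right and rows downward; lengths in mm; the calibration is good to about 2 mm. A picture is of the moment at which its call begins. There is no depth.
- ctrl.finish_job(): hands the job in; it is judged then, once.
Trained networks look in a picture, given as the dict that the camera call returned (one of the last four; its "shot" number tells which), for a name from the list of things; names that differ only in an ending like _2 or _b are one class to them, and where a whole thing is asked for, a point or a joint stands for the part that bears it (a point fixed in the world has none). Each returns a list of dicts, best first, with "score" (0 to 1); they miss things now and then, are a little off and sometimes report something else, mostly with a low value. They report only what shows in the picture. A call takes as long as a camera call. They do not tell look-alikes from the thing itself.
- ctrl.boxes_of(query, picture): "extent" ([left, top, width, height] in pixels, round what is visible of it).
- ctrl.landmark_of(query, picture): "point" ([column, row] in pixels: a listed point, or the origin of a listed thing).
The state is a dict: "time_s": time; "joints": joint angles; "dq": joint speeds; "tau": joint torques, N m; "eef_pos": TCP position; "ee_rot": TCP orientation; "force": force on the tool from outside, world axes, zero at the start; "wrist_torque": the same for the moment, N m; "grip_width": opening from 0.0 (shut) to 1.0 (fully open); "grip_force": force on a finger pad.
Only numpy, scipy, OpenCV 4.12 (cv2) and the standard library are available. Lean on these libraries where they do the work, as an engineer would, in place of code of your own. Each camera call takes 0.05 s, during which the arm holds its last target. There are 200 camera calls.

## Working session

There is one attempt and no reset: what is moved stays moved. The work goes in short steps, Python scripts to look and compute and a tool call to move; the robot and the scene stay as the last step left them, time stands still between calls to the robot, and variables do not carry over. Pictures are saved under pics/ and viewed, at most 17 in all, crops included, and the job is handed in when it is done.

Besides the shell and the picture viewer there is one more tool, called as name(argument=value, ...), one argument or row to a line, values as JSON. send_rows: Moves the arm, as the interface text tells. Its arguments: {"type":"object","properties":{"targets":{"type":"array"},"squeeze":{"type":"number"}},"required":["targets"]}

```bash
mkdir -p pics
cat > h.py <<'E'
import numpy as np, cv2
from rig import ctrl
def save(p,n): cv2.imwrite(f'pics/{n}.png',cv2.cvtColor(p['img'],cv2.COLOR_RGB2BGR))
def ray(p,px):
    K=np.array(p['camera_matrix']);u=(px[0]-K[0,2])/K[0,0];v=(px[1]-K[1,2])/K[1,1]
    a,b=u,v
    for _ in range(20):
        s=1+p['k1']*(a*a+b*b);a,b=u/s,v/s
    R=np.array(p['R']);t=np.array(p['t'])
    return -R.T@t,R.T@np.array([a,b,1])
def at(p,px,z):
    c,d=ray(p,px);return c+d*(z-c[2])/d[2]
def proj(p,X):
    c=np.array(p['R'])@np.array(X,float)+np.array(p['t']);a,b=c[:2]/c[2];s=1+p['k1']*(a*a+b*b)
    K=np.array(p['camera_matrix']);return np.array([K[0,0]*a*s+K[0,2],K[1,1]*b*s+K[1,2]])
names=['bearing','coupling','drift_tube','clip_box','brass_fitting','case_pliers','case_wrench','sealant_tub','bulb_carton']
E
python3 - <<'E'
from h import *
s=ctrl.sense();print({k:np.round(v,3) for k,v in s.items()})
for c in ['top','side']:
    p=ctrl.capture(c);save(p,c+'0');print(c,'cam',np.round(ray(p,(256,192))[0]), np.round(ray(p,(256,192))[1],2))
    for n in names:
        print(n,[(np.round(d['point']).tolist(),np.round(at(p,d['point'],0)[:2]).tolist(),round(d['score'],2)) for d in ctrl.landmark_of(n,p)[:4]],[(np.round(d['extent']).tolist(),round(d['score'],2)) for d in ctrl.boxes_of(n,p)[:4]])
E
```

```text
{'time_s': np.float64(0.0), 'joints': array([-1.358,  0.313,  1.498, -0.   ,  1.331, -0.223]), 'dq': array([ 0.001, -0.001, -0.001, -0.   , -0.   ,  0.001]), 'tau': array([ 2.0000e-03, -4.1226e+01, -2.5974e+01, -0.0000e+00,  4.0000e-03,
       -0.0000e+00]), 'eef_pos': array([ 221.54 , -475.692,  230.751]), 'ee_rot': array([-0.001,  0.976,  0.216, -0.   ]), 'force': array([-0.177, -0.864, -0.062]), 'wrist_torque': array([-0.026,  0.003,  0.019]), 'grip_force': np.float64(0.0), 'grip_width': np.float64(1.002)}
top cam [402.  45. 955.] [ 0.13 -0.03 -0.99]
bearing [([224.0, 184.0], [547.0, 100.0], 0.61), ([168.0, 274.0], [320.0, 232.0], 0.23)] [([215.0, 173.0, 16.0, 19.0], 0.82)]
coupling [([295.0, 229.0], [438.0, -79.0], 0.7)] [([287.0, 219.0, 18.0, 18.0], 0.64)]
drift_tube [([273.0, 185.0], [546.0, -23.0], 0.76), ([218.0, 274.0], [322.0, 110.0], 0.6)] [([263.0, 172.0, 20.0, 21.0], 0.7), ([209.0, 268.0, 16.0, 17.0], 0.47)]
clip_box [([230.0, 230.0], [431.0, 83.0], 0.9)] [([211.0, 218.0, 40.0, 24.0], 0.65)]
brass_fitting [([241.0, 149.0], [638.0, 60.0], 0.39)] []
case_pliers [([372.0, 1
[... 675 characters left out ...]
, 0.79), ([321.0, 221.0], [321.0, 108.0], 0.55)] [([315.0, 193.0, 12.0, 30.0], 0.83), ([240.0, 144.0, 13.0, 44.0], 0.71)]
clip_box [([281.0, 211.0], [427.0, 85.0], 0.73)] [([265.0, 191.0, 28.0, 31.0], 0.59)]
brass_fitting [([209.0, 196.0], [639.0, 52.0], 0.69)] [([204.0, 179.0, 10.0, 17.0], 0.62)]
case_pliers [([263.0, 140.0], [536.0, -290.0], 0.88)] [([232.0, 113.0, 56.0, 49.0], 0.73)]
case_wrench [([226.0, 272.0], [526.0, 310.0], 0.79), ([204.0, 194.0], [653.0, 47.0], 0.19)] [([162.0, 212.0, 117.0, 120.0], 0.65)]
sealant_tub [([185.0, 217.0], [675.0, 150.0], 0.96)] [([163.0, 185.0, 34.0, 46.0], 0.57)]
bulb_carton [([322.0, 258.0], [317.0, 232.0], 0.66)] [([302.0, 225.0, 50.0, 52.0], 0.66)]
```

Run:
```python
import cv2
a=cv2.imread('pics/top0.png')[90:310,60:440];cv2.imwrite('pics/top0c.png',cv2.resize(a,None,fx=2.1,fy=2.1,interpolation=cv2.INTER_CUBIC))
a=cv2.imread('pics/side0.png')[100:340,150:400];cv2.imwrite('pics/side0c.png',cv2.resize(a,None,fx=2.4,fy=2.4,interpolation=cv2.INTER_CUBIC))
```

```text
(no output)
```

View pics/top0c.png

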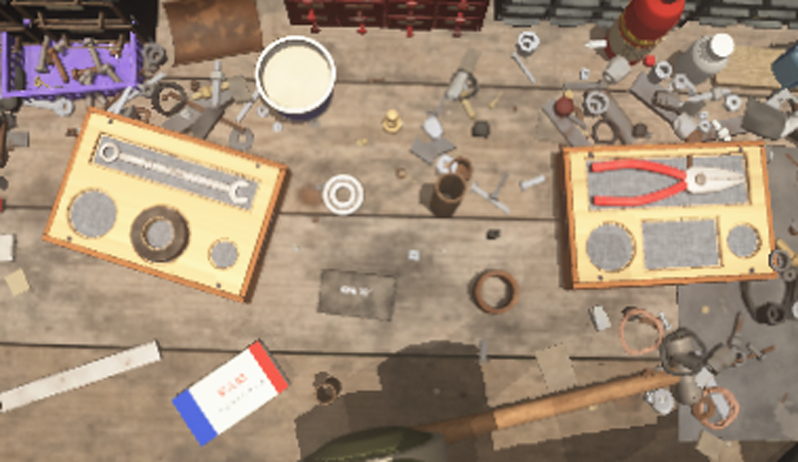

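View pics/side0c.png

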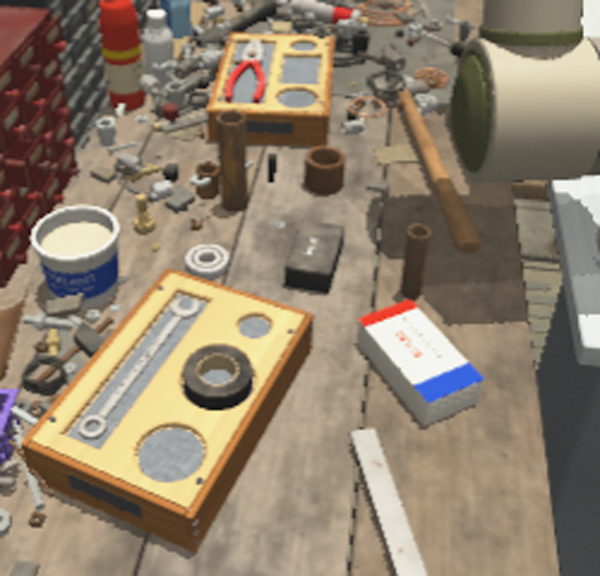

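The top view shows the wrench case on the left, turned about −0.3 rad, and the pliers case on the right. Original pixels: bearing (223,182), large drift (272,185), coupling (295,229), box (230,230), brass (246,147). The shorter tube at (216,275) is the wrong size. I'll move the wrist camera over the middle.

```bash
cat >> h.py <<'E'
from scipy.spatial.transform import Rotation as Ro
def Rq(q): return Ro.from_quat([q[1],q[2],q[3],q[0]]).as_matrix()
def down(phi): # tool y (closing line) at world angle phi, tool z down
    y=np.array([np.cos(phi),np.sin(phi),0]);z=np.array([0,0,-1.]);return np.c_[np.cross(y,z),y,z]
def plan(way,claw=-1,pose=None):
    """way: list of (x,y,z,phi,nrows) - prints rows from the present pose"""
    s=ctrl.sense();p,R=(np.array(s['eef_pos']),Rq(s['ee_rot'])) if pose is None else (np.array(pose[:3],float),down(pose[3]))
    for x,y,z,phi,n in way:
        p1=np.array([x,y,z],float);R1=down(phi)
        w=Ro.from_matrix(R.T@R1).as_rotvec()/n
        Rs=R;d=(p1-p)/n
        for i in range(n):
            print(f'[{claw},'+','.join(f'{v:.4g}' for v in np.r_[np.round(Rs.T@d/1000,4),np.round(w,4)])+'],',end='')
            Rs=Rs@Ro.from_rotvec(w).as_matrix()
        print();p,R=p1,R1
E
python3 -c "
from h import *
plan([(470,20,300,0,9)])
w=ctrl.capture('wrist');s=ctrl.sense();R=Rq(s['ee_rot'])
print(R.T@(ray(w,(256,192))[0]-s['eef_pos']),R.T@ray(w,(256,192))[1],w['camera_matrix'])"
```

```text
[-1,0.0483,-0.0383,-0.0076,-0,0,-0.1261],[-1,0.0527,-0.0319,-0.0076,-0,0,-0.1261],[-1,0.0563,-0.025,-0.0076,-0,0,-0.1261],[-1,0.059,-0.0178,-0.0076,-0,0,-0.1261],[-1,0.0608,-0.0102,-0.0076,-0,0,-0.1261],[-1,0.0616,-0.0025,-0.0076,-0,0,-0.1261],[-1,0.0614,0.0053,-0.0076,-0,0,-0.1261],[-1,0.0602,0.013,-0.0076,-0,0,-0.1261],[-1,0.0581,0.0205,-0.0076,-0,0,-0.1261],
[  67.77045145    0.26864799 -142.39195646] [-0.26838009 -0.00382885  0.96331357] [[339.45440434   0.         257.32534474]
 [  0.         339.45440434 192.19085242]
 [  0.           0.           1.        ]]
```

send_rows(
  targets=[
    [-1,0.048,-0.038,-0.008,0,0,-0.126],
    [-1,0.053,-0.032,-0.008,0,0,-0.126],
    [-1,0.056,-0.025,-0.008,0,0,-0.126],
    [-1,0.059,-0.018,-0.008,0,0,-0.126],
    [-1,0.061,-0.01,-0.008,0,0,-0.126],
    [-1,0.0616,-0.0025,-0.008,0,0,-0.126],
    [-1,0.0614,0.005,-0.008,0,0,-0.126],
    [-1,0.06,0.013,-0.008,0,0,-0.126],
    [-1,0.058,0.021,-0.008,0,0,-0.126],
    [-1,0,0,0,0,0,0],
  ],
)

```text
time_s: 3.2
eef_pos: [471.2, 22.6, 303.5]
ee_rot: [0.0, 0.705, 0.709, 0.0]
force: [0.3, -0.6, -0.4]
grip_width: 0.994
grip_force: 0.0
```

Run:
```python
from h import *
s=ctrl.sense();print(s['eef_pos'],s['ee_rot'],s['time_s'])
p=ctrl.capture('wrist');save(p,'w1')
for n in names[:5]:
    print(n,[(np.round(d['point']).tolist(),np.round(at(p,d['point'],0)[:2]).tolist(),round(d['score'],2)) for d in ctrl.landmark_of(n,p)[:4]],[(np.round(d['extent']).tolist(),round(d['score'],2)) for d in ctrl.boxes_of(n,p)[:4]])
```

```text
[471.23138011  22.5671213  303.517408  ] [1.50168595e-04 7.05050591e-01 7.09156882e-01 3.98646747e-04] 3.2
bearing [([319.0, 89.0], [548.0, 101.0], 0.56)] [([300.0, 66.0, 39.0, 43.0], 0.84)]
coupling [([233.0, 224.0], [437.0, -81.0], 0.89)] [([208.0, 208.0, 43.0, 44.0], 0.55)]
drift_tube [([139.0, 83.0], [321.0, 107.0], 0.95), ([306.0, 181.0], [538.0, -18.0], 0.72)] [([297.0, 173.0, 47.0, 51.0], 0.78), ([100.0, 64.0, 45.0, 26.0], 0.69)]
clip_box [([225.0, 102.0], [430.0, 85.0], 0.67)] [([200.0, 64.0, 49.0, 76.0], 0.69)]
brass_fitting [([383.0, 133.0], [636.0, 47.0], 0.87)] [([373.0, 123.0, 32.0, 22.0], 0.56)]
```

View pics/w1.png

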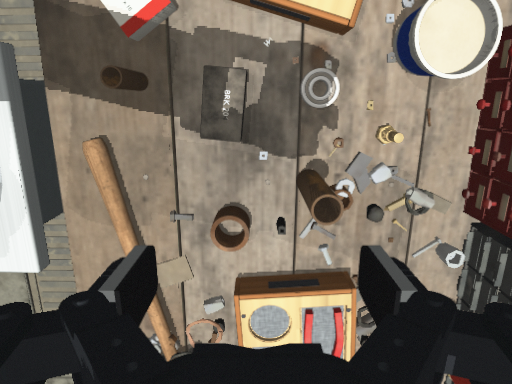

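Wrist view: bearing at (320,88), box spanning (202,65)–(248,142) and nearly square to the frame, large drift with its base near (306,181) and its top leaning to (325,208), coupling at (230,228), brass (385,133). Next I'll go above the bearing and look from near.

send_rows(
  targets=[
    [-1,0.015,0.015,0.035,0,0,0],
    [-1,0.016,0.016,0.036,0,0,0],
    [-1,0.016,0.016,0.036,0,0,0],
    [-1,0.016,0.016,0.036,0,0,0],
    [-1,0.015,0.014,0.036,0,0,-0.006],
    [-1,0,0,0,0,0,0],
    [-1,0,0,0,0,0,0],
    [-1,0,0,0,0,0,0],
    [-1,0,0,0,0,0,0],
    [-1,0,0,0,0,0,0],
  ],
)

```text
time_s: 5.0
eef_pos: [547.5, 97.1, 124.8]
ee_rot: [0.0, 0.705, 0.709, 0.0]
force: [-0.5, 0.3, 0.1]
grip_width: 1.004
grip_force: 0.0
```

```bash
cat >> h.py <<'E'
def near(n,name,z):
    s=ctrl.sense();print(np.round(s['eef_pos'],1),np.round(s['ee_rot'],4),round(s['time_s'],2))
    p=ctrl.capture('wrist');save(p,name)
    for d in ctrl.boxes_of(n,p)[:2]:
        e=d['extent'];c=(e[0]+e[2]/2,e[1]+e[3]/2)
        print('box',np.round(e,1),'centre at z',z,np.round(at(p,c,z)[:2],1),round(d['score'],2))
    for d in ctrl.landmark_of(n,p)[:2]: print('lm',np.round(d['point'],1),np.round(at(p,d['point'],0)[:2],1),round(d['score'],2))
    return p
E
python3 -c "
from h import *
near('bearing','w2',10)"
```

```text
[547.5  97.1 124.8] [3.000e-04 7.054e-01 7.088e-01 3.000e-04] 5.0
box [227.2 147.6  61.5  64.5] centre at z 10 [547.9 102.9] 0.78
lm [254.8 176.4] [545.4 103.4] 0.91
lm [115.  201.3] [429.8  81.9] 0.7
```

View pics/w2.png

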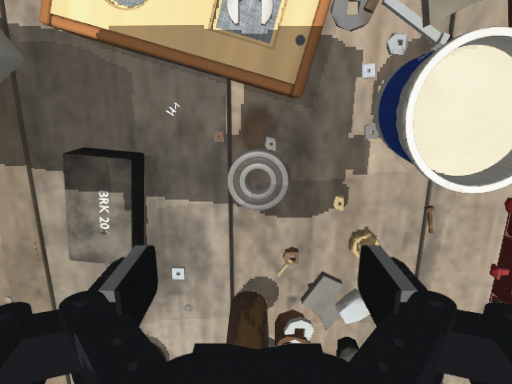

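Bearing is centred at pixel (258,180), which is (547.7,102.8). I'll descend and grip its top half, so the fingers stay above the pocket rim later.

send_rows(
  targets=[
    [-1,0.0055,0,0.04,0,0,0],
    [-1,0,0,0.04,0,0,0],
    [-1,0,0,0.025,0,0,0],
    [-1,0,0,0.0155,0,0,0],
    [-1,0,0,0,0,0,0],
    [0.5,0,0,0,0,0,0],
    [0.5,0,0,0,0,0,0],
    [0.5,0,0,0,0,0,0],
    [0.5,0,0,0,0,0,0],
    [0.5,0,0,0,0,0,0],
  ],
  squeeze=40,
)

```text
time_s: 6.4
eef_pos: [548.0, 102.8, 5.1]
ee_rot: [0.001, 0.705, 0.709, 0.001]
force: [-1.1, -0.7, 6.8]
grip_width: 0.515
grip_force: 39.9
```

send_rows(
  targets=[
    [0.5,0,0,-0.03,0,0,0],
    [0.5,0,0,-0.045,0,0,0],
    [0.5,0,0,-0.05,0,0,0],
    [0.5,0,0,0,0,0,0],
    [0.5,0,0,0,0,0,0],
    [0.5,0,0,0,0,0,0],
    [0.5,0,0,0,0,0,0],
    [0.5,0,0,0,0,0,0],
    [0.5,0,0,0,0,0,0],
    [0.5,0,0,0,0,0,0],
  ],
)

```text
time_s: 7.65
eef_pos: [547.4, 102.8, 128.8]
ee_rot: [-0.0, 0.705, 0.709, 0.0]
force: [0.5, 0.3, -0.8]
grip_width: 0.516
grip_force: 41.6
```

```bash
python3 -c "
from h import *
p=near('bearing','w3',120)
s=ctrl.sense();print(s['grip_width'],s['grip_force'],s['force'],proj(p,s['eef_pos']))"
```

```text
[547.4 102.8 128.8] [-0.      0.7053  0.7089  0.    ] 7.65
box [205.7 201.7 104.3 101.9] centre at z 120 [547.6  97.7] 0.72
lm [256.5 245.6] [546.8  46.6] 0.76
0.515224249464907 41.588297517446335 [ 0.69230119  0.3797745  -1.11996368] [257.59927001 250.8902764 ]
```

View pics/w3.png

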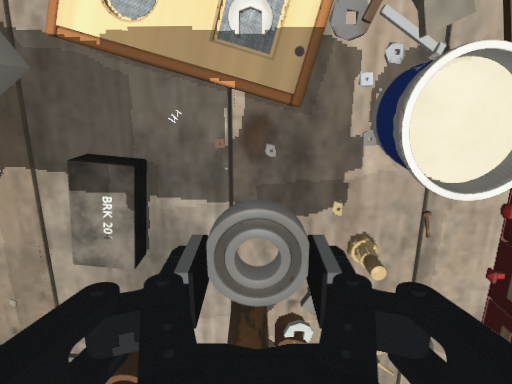

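The bearing is held level, centred at (258,252). Rising and going to the pliers case.

send_rows(
  targets=[
    [0.5,0,0,-0.06,0,0,0],
    [0.5,0,0,-0.06,0,0,0],
    [0.5,-0.05,-0.007,0,0,0,-0.006],
    [0.5,-0.05,-0.007,0,0,0,0],
    [0.5,-0.05,-0.007,0,0,0,0],
    [0.5,-0.05,-0.007,0,0,0,0],
    [0.5,-0.05,-0.007,0,0,0,0],
    [0.5,-0.05,-0.007,0,0,0,0],
    [0.5,-0.05,-0.006,0,0,0,0],
    [0.5,0,0,0,0,0,0],
  ],
)

```text
time_s: 9.05
eef_pos: [502.2, -250.5, 248.3]
ee_rot: [-0.0, 0.705, 0.71, -0.0]
force: [-0.2, 0.3, -1.2]
grip_width: 0.516
grip_force: 42.0
```

```bash
python3 -c "
from h import *
p=near('case_pliers','w4',50)
s=ctrl.sense();print(s['grip_width'],s['grip_force'])"
```

```text
[ 502.2 -250.5  248.3] [-2.000e-04  7.046e-01  7.096e-01 -2.000e-04] 9.05
box [195.3  65.3 168.1 229.8] centre at z 50 [ 524.7 -265. ] 0.76
lm [281.5 179.8] [ 530.6 -276.6] 0.57
0.5115635878413973 42.01058638718678
```

View pics/w4.png

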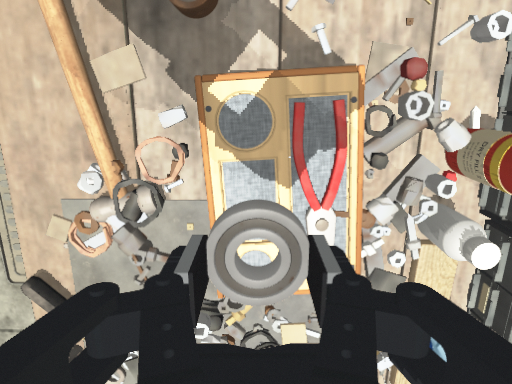

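The round bearing pocket is at (245,121), the box pocket starts at (222,162), and the case's top edge runs from (198,78) to (362,67). I'll fit the circle and work out the yaw.

Run:
```python
from h import *
p=ctrl.capture('wrist')
g=lambda u,v,z=50:np.round(at(p,(u,v),z)[:2],1)
a,b=g(199,78),g(361,67);print('corners',a,b,np.linalg.norm(b-a),'yaw',np.arctan2(*(b-a)[::-1]))
hsv=cv2.cvtColor(p['img'],cv2.COLOR_RGB2HSV)
m=((hsv[...,1]<60)).astype(np.uint8)
m[:80]=0;m[160:]=0;m[:,:205]=0;m[:,283:]=0
m=cv2.morphologyEx(m,cv2.MORPH_OPEN,np.ones((3,3)))
cs,_=cv2.findContours(m,0,1);c=max(cs,key=cv2.contourArea);(u,v),r=cv2.minEnclosingCircle(c);print(u,v,r,cv2.contourArea(c)/np.pi/r/r,g(u,v,44),g(u,v,50),cv2.boundingRect(c),r*2*p['R'][2]@(np.r_[g(u,v),50]-ray(p,(u,v))[0])/339)
```

```text
corners [ 446.1 -161.6] [ 600.4 -149.8] 154.7505411945302 yaw 0.07632583886341865
244.08197021484375 123.73770141601562 27.932573318481445 0.9026336333621633 [ 489.1 -204.8] [ 489.3 -204.4] (218, 97, 53, 55) 55.265164161665226
```

send_rows(
  targets=[
    [0.5,0.015,-0.01,0.05,0,0,-0.07],
    [0.5,0,0,0.048,0,0,0],
    [0.5,0,0,0,0,0,0],
    [0.5,0,0,0,0,0,0],
    [0.5,0,0,0,0,0,0],
    [0.5,0,0,0,0,0,0],
    [0.5,0,0,0,0,0,0],
    [0.5,0,0,0,0,0,0],
    [0.5,0,0,0,0,0,0],
    [0.5,0,0,0,0,0,0],
  ],
)

```text
time_s: 10.5
eef_pos: [492.8, -232.8, 150.8]
ee_rot: [-0.0, 0.678, 0.735, 0.0]
force: [-0.1, -0.8, -1.7]
grip_width: 0.515
grip_force: 42.0
```

```bash
cat >> h.py <<'E'
def fit(p,seed,z,thr=12):
    """flood-free: edge points along rays from seed pixel where colour turns wood-yellow; ellipse fit"""
    lab=cv2.cvtColor(p['img'],cv2.COLOR_RGB2LAB).astype(int);b=cv2.GaussianBlur(lab[...,2].astype(np.float32),(3,3),0);pts=[]
    for t in np.arange(0,2*np.pi,.06):
        for r in np.arange(3,90,.5):
            u,v=seed[0]+r*np.cos(t),seed[1]+r*np.sin(t)
            if not(0<=int(v)<384 and 0<=int(u)<512):break
            if b[int(v),int(u)]>128+thr: pts.append((u,v));break
    W=np.array([at(p,q,z)[:2] for q in pts]);keep=np.ones(len(W),bool)
    for _ in range(6):
        A=np.c_[2*W[keep],np.ones(keep.sum())];s=np.linalg.lstsq(A,(W[keep]**2).sum(1),rcond=None)[0]
        c=s[:2];r=np.sqrt(s[2]+c@c);e=abs(np.linalg.norm(W-c,axis=1)-r);keep=e<max(1.,1.5*np.median(e))
    return np.round(c,1),round(r,1),int(keep.sum()),len(W)
E
python3 -c "
from h import *
p=near('case_pliers','w5',50)
K=proj(p,(491,-204,50));print(K)
for t in (10,16,22):print(fit(p,K,50,t))"
```

```text
[ 492.8 -232.8  150.8] [-0.      0.6779  0.7352  0.    ] 10.5
box [189.1  87.4 237.2 285.5] centre at z 50 [ 533.6 -260.1] 0.76
lm [294.4 227.9] [ 530.6 -278.3] 0.93
[258.30669364 153.35914735]
(array([ 489.6, -205.5]), np.float64(26.3), 105, 105)
(array([ 489.6, -205.4]), np.float64(26.7), 105, 105)
(array([ 489.5, -205.6]), np.float64(27.1), 105, 105)
```

View pics/w5.png

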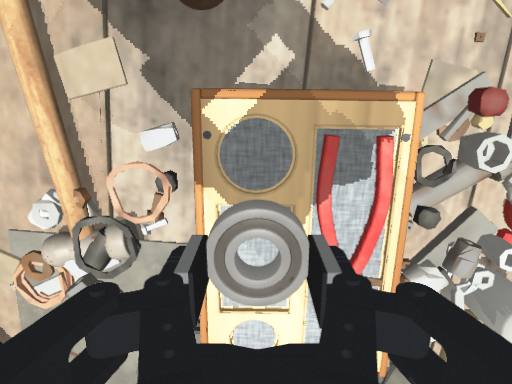

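The bearing pocket is at pixel (256,155), which is (489.6,−205.5), and the case yaw is about 0.07. Lowering onto it and releasing.

send_rows(
  targets=[
    [0.5,0.025,-0.001,0,0,0,0],
    [0.5,0,0,0.05,0,0,0],
    [0.5,0,0,0.03,0,0,0],
    [0.5,0,0,0.012,0,0,0],
    [0.5,0,0,0.009,0,0,0],
    [0.5,0,0,0,0,0,0],
    [0.5,0,0,0,0,0,0],
    [-0.35,0,0,0,0,0,0],
    [-0.35,0,0,0,0,0,0],
    [-0.35,0,0,0,0,0,0],
  ],
)

```text
time_s: 11.9
eef_pos: [489.9, -208.0, 50.0]
ee_rot: [0.0, 0.678, 0.735, 0.0]
force: [-0.2, 0.1, -0.3]
grip_width: 0.675
grip_force: 0.0
```

send_rows(
  targets=[
    [-0.35,0,0,0,0,0,0],
    [-0.35,0,0,-0.03,0,0,0],
    [-0.5,-0.01,0,-0.04,0,0,0],
    [-1,-0.01,0,-0.05,0,0,0],
    [-1,0,0,0,0,0,0],
    [-1,0,0,0,0,0,0],
    [-1,0,0,0,0,0,0],
    [-1,0,0,0,0,0,0],
    [-1,0,0,0,0,0,0],
    [-1,0,0,0,0,0,0],
  ],
)

```text
time_s: 13.15
eef_pos: [491.4, -227.9, 169.6]
ee_rot: [-0.0, 0.678, 0.735, -0.0]
force: [-0.2, 0.3, 1.0]
grip_width: 1.002
grip_force: 0.0
```

```bash
python3 -c "
from h import *
p=near('bearing','w6',58)
print(at(p,ctrl.landmark_of('bearing',p)[0]['point'],44))"
```

```text
[ 491.4 -227.9  169.6] [-1.000e-04  6.779e-01  7.352e-01 -0.000e+00] 13.15
box [227.4 129.9  59.8  64.1] centre at z 58 [ 489.5 -207.3] 0.71
lm [255.9 159.2] [ 488.8 -215.6] 0.64
[ 488.40525644 -207.80589478   44.        ]
```

View pics/w6.png

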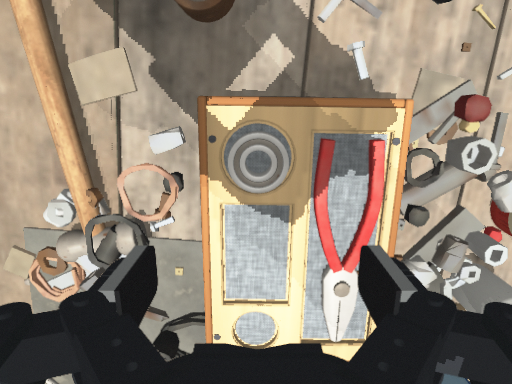

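The bearing is seated in its pocket, at pixel (258,162) against the pocket's (257,158). The box pocket corners are (222,204), (291,206), (289,303) and (224,302), and the drift pocket is near (256,329).

```bash
python3 -c "
from h import *
p=ctrl.capture('wrist')
q=np.array([at(p,c,50)[:2] for c in [(222,204),(291,206),(289,303),(224,302)]]);print(q,q.mean(0),'yaw',np.arctan2(*(q[1]-q[0])[::-1]),np.arctan2(*(q[2]-q[3])[::-1]))
K=proj(p,(500,-364,50));print(K,fit(p,K,50,16))
print(fit(p,(256,329),50,16))
plan([(430,75,170,-0.07,7)])"
```

```text
[[ 463.925741   -245.60833963]
 [ 519.81664945 -242.81289192]
 [ 527.76101883 -332.6696567 ]
 [ 470.35318405 -336.28670752]] [ 495.46414833 -289.34439894] yaw 0.04997449917533916 0.0629230469702884
[254.96782399 330.74670203] (array([ 500.3, -361.2]), np.float64(18.3), 105, 105)
(array([ 500.3, -361.3]), np.float64(18.4), 105, 105)
[-1,0.0438,-0.0052,-0,0,-0,0.0216],[-1,0.0437,-0.0062,-0,0,-0,0.0216],[-1,0.0436,-0.0071,-0,0,-0,0.0216],[-1,0.0434,-0.0081,-0,0,-0,0.0216],[-1,0.0432,-0.009,-0,0,-0,0.0216],[-1,0.043,-0.0099,-0,0,-0,0.0216],[-1,0.0428,-0.0109,-0,0,-0,0.0216],
```

send_rows(
  targets=[
    [-1,0.044,-0.005,0,0,0,0.0216],
    [-1,0.044,-0.006,0,0,0,0.0216],
    [-1,0.0436,-0.007,0,0,0,0.0216],
    [-1,0.043,-0.008,0,0,0,0.0216],
    [-1,0.043,-0.009,0,0,0,0.0216],
    [-1,0.043,-0.01,0,0,0,0.0216],
    [-1,0.043,-0.011,0,0,0,0.0216],
    [-1,0,0,0,0,0,0],
    [-1,0,0,0,0,0,0],
    [-1,0,0,0,0,0,0],
  ],
)

```text
time_s: 14.65
eef_pos: [430.7, 74.3, 169.8]
ee_rot: [0.0, 0.732, 0.681, -0.0]
force: [-0.1, -0.5, 0.1]
grip_width: 1.0
grip_force: 0.0
```

```bash
python3 -c "
from h import *
p=near('clip_box','w7',25)"
```

```text
[430.7  74.3 169.8] [ 1.000e-04  7.319e-01  6.814e-01 -0.000e+00] 14.65
box [222.6 114.7  65.4 101.6] centre at z 25 [429.6  85.6] 0.87
lm [256.3 162.2] [430.3  83.8] 0.75
```

View pics/w7.png

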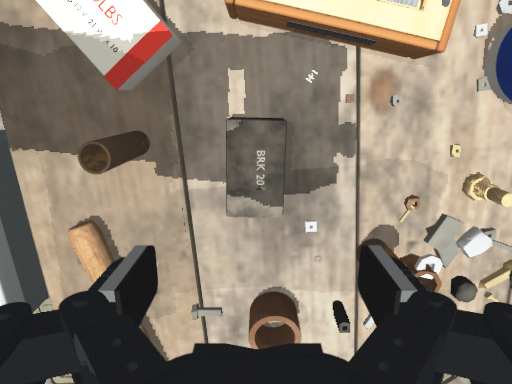

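The box's top corners are (228,118), (287,119), (284,216) and (226,216), putting its centre at about (429.8,85.5) with yaw ≈ −0.09. Grasping it.

send_rows(
  targets=[
    [-1,0.011,-0.002,0.04,0,0,0.018],
    [-1,0,0,0.05,0,0,0],
    [-1,0,0,0.045,0,0,0],
    [-1,0,0,0.027,0,0,0],
    [-1,0,0,0,0,0,0],
    [0.4,0,0,0,0,0,0],
    [0.4,0,0,0,0,0,0],
    [0.4,0,0,0,0,0,0],
    [0.4,0,0,0,0,0,0],
    [0.4,0,0,0,0,0,0],
  ],
  squeeze=30,
)

```text
time_s: 16.05
eef_pos: [430.0, 86.1, 9.0]
ee_rot: [0.001, 0.738, 0.675, 0.001]
force: [-0.6, -0.4, 5.9]
grip_width: 0.581
grip_force: 31.4
```

```bash
python3 -c "
from h import *
plan([(429.6,85.3,170,-.089,3),(495.4,-291,170,.065,7)],claw=0.4)"
```

```text
[0.4,-0.0003,0,-0.0537,0.0008,0,0.0003],[0.4,-0.0003,-0,-0.0537,0.0008,0,0.0003],[0.4,-0.0003,-0.0001,-0.0537,0.0008,0,0.0003],
[0.4,-0.0527,0.0141,0,0,0,-0.022],[0.4,-0.053,0.013,0,0,0,-0.022],[0.4,-0.0533,0.0118,0,0,0,-0.022],[0.4,-0.0535,0.0106,0,0,0,-0.022],[0.4,-0.0537,0.0095,0,0,0,-0.022],[0.4,-0.0539,0.0083,0,0,0,-0.022],[0.4,-0.0541,0.0071,0,0,0,-0.022],
```

send_rows(
  targets=[
    [0.4,0,0,-0.054,0,0,0],
    [0.4,0,0,-0.054,0,0,0],
    [0.4,0,0,-0.054,0,0,0],
    [0.4,-0.053,0.014,0,0,0,-0.022],
    [0.4,-0.053,0.013,0,0,0,-0.022],
    [0.4,-0.053,0.012,0,0,0,-0.022],
    [0.4,-0.0535,0.0105,0,0,0,-0.022],
    [0.4,-0.054,0.0095,0,0,0,-0.022],
    [0.4,-0.054,0.008,0,0,0,-0.022],
    [0.4,-0.054,0.007,0,0,0,-0.022],
  ],
)

```text
time_s: 17.3
eef_pos: [494.9, -292.0, 170.6]
ee_rot: [0.0, 0.683, 0.73, 0.0]
force: [0.9, -0.5, -1.7]
grip_width: 0.578
grip_force: 33.0
```

send_rows(
  targets=[
    [0.4,0,0,0,0,0,0],
    [0.4,0,0,0,0,0,0],
    [0.4,0,0,0,0,0,0],
    [0.4,0,0,0,0,0,0],
    [0.4,0,0,0,0,0,0],
    [0.4,0,0,0,0,0,0],
    [0.4,0,0,0,0,0,0],
    [0.4,0,0,0,0,0,0],
    [0.4,0,0,0,0,0,0],
    [0.4,0,0,0,0,0,0],
  ],
)

```text
time_s: 18.55
eef_pos: [494.9, -290.2, 169.8]
ee_rot: [-0.0, 0.683, 0.73, 0.0]
force: [0.1, -0.8, -1.1]
grip_width: 0.58
grip_force: 33.0
```

```bash
python3 -c "
from h import *
s=ctrl.sense();p=near('clip_box','w8',182)
R=Rq(s['ee_rot'])
for x in(-42.5,42.5):
  for y in (-25,25): print(x,y,np.round(proj(p,s['eef_pos']+R@np.array([x,y,-21]))))"
```

```text
[ 494.9 -290.2  169.8] [-0.      0.6835  0.73    0.    ] 18.55
box [189.5 164.4 138.2 186.8] centre at z 182 [ 495.2 -287.6] 0.82
lm [259.  247.7] [ 501.4 -367.2] 0.88
-42.5 -25 [200. 361.]
-42.5 25 [315. 361.]
42.5 -25 [189. 169.]
42.5 25 [326. 169.]
```

View pics/w8.png

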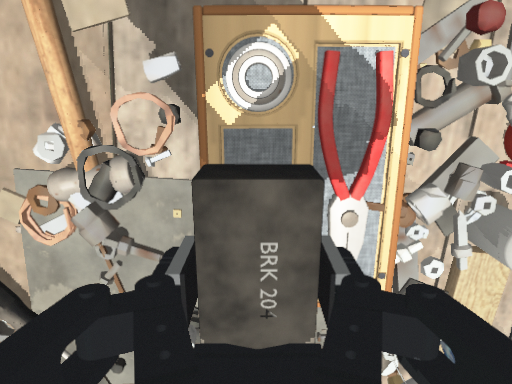

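The box is held straight, with its top front edge at row 178 (columns 194–323), so it sits about 2 mm back of the TCP. Lowering it into the pocket, with a small release opening because the pliers are close.

send_rows(
  targets=[
    [0.4,0.001,0.0005,0.05,0,0,0],
    [0.4,0,0,0.04,0,0,0],
    [0.4,0,0,0.015,0,0,0],
    [0.4,0,0,0.006,0,0,0],
    [0.4,0,0,0.003,0,0,0],
    [0.4,0,0,0.0015,0,0,0],
    [0.4,0,0,0,0,0,0],
    [0.4,0,0,0,0,0,0],
    [0.4,0,0,0,0,0,0],
    [0.4,0,0,0,0,0,0],
  ],
)

```text
time_s: 19.95
eef_pos: [495.4, -289.2, 54.4]
ee_rot: [0.0, 0.683, 0.73, -0.0]
force: [0.0, 0.7, -1.0]
grip_width: 0.58
grip_force: 32.9
```

The underside is now below the rim with no contact force, so it is inside the pocket. Releasing.

send_rows(
  targets=[
    [0.4,0,0,0.001,0,0,0],
    [-0.32,0,0,0,0,0,0],
    [-0.32,0,0,0,0,0,0],
    [-0.32,0,0,0,0,0,0],
    [-0.32,0,0,-0.02,0,0,0],
    [-0.32,0,0,-0.04,0,0,0],
    [-1,0,0,-0.055,0,0,0],
    [-1,0.05,0,-0.03,0,0,0],
    [-1,0.05,0,0,0,0,0],
    [-1,0,0,0,0,0,0],
  ],
)

```text
time_s: 21.2
eef_pos: [488.8, -186.9, 199.0]
ee_rot: [0.0, 0.682, 0.731, 0.0]
force: [0.6, -0.3, 0.3]
grip_width: 0.999
grip_force: 0.0
```

```bash
python3 -c "
from h import *
p=near('clip_box','w9',74)
plan([(535,-45,230,0,7)])"
```

```text
[ 488.8 -186.9  199. ] [3.000e-04 6.823e-01 7.311e-01 2.000e-04] 21.2
box [229.  242.3  57.6  95.8] centre at z 74 [ 495.7 -284.4] 0.94
lm [256.4 281.2] [ 496.6 -318.7] 0.76
[-1,0.0202,0.0079,-0.0045,0,0,0.0094],[-1,0.0203,0.0077,-0.0045,0,0,0.0094],[-1,0.0204,0.0076,-0.0045,0,0,0.0094],[-1,0.0204,0.0074,-0.0045,0,0,0.0094],[-1,0.0205,0.0072,-0.0045,0,0,0.0094],[-1,0.0206,0.007,-0.0045,0,0,0.0094],[-1,0.0206,0.0068,-0.0045,0,0,0.0094],
```

View pics/w9.png

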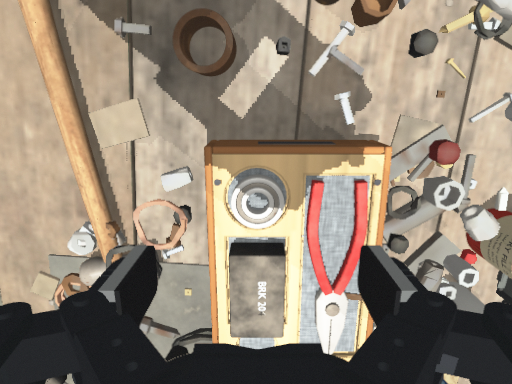

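The box is flat and straight in its pocket at (229–287, 242–338), with an even gap around it. Next is the drift tube, with the camera placed right above it.

send_rows(
  targets=[
    [-1,0.025,0.014,0,0,0,0.0],
    [-1,0.025,0.014,0,0,0,0],
    [-1,0.024,0.014,0,0,0,0],
    [-1,0.024,0.013,0,0,0,0.066],
    [-1,0,0,0,0,0,0],
    [-1,0,0,0,0,0,0],
    [-1,0,0,0,0,0,0],
    [-1,0,0,0,0,0,0],
    [-1,0,0,0,0,0,0],
    [-1,0,0,0,0,0,0],
  ],
)

```text
time_s: 22.6
eef_pos: [537.2, -88.1, 198.3]
ee_rot: [0.0, 0.707, 0.707, 0.0]
force: [-0.0, 0.0, 0.3]
grip_width: 0.998
grip_force: 0.0
```

```bash
python3 -c "
from h import *
p=near('drift_tube','w10',125)
near('coupling','w10b',42)
t=ctrl.capture('top')
for n in('drift_tube','coupling'):
  for d in ctrl.boxes_of(n,t): print(n,np.round(d['extent'],1),d['score'])
for q in [(538,-18,125),(538,-18,0)]: print(proj(p,q))
"
```

```text
[537.2 -88.1 198.3] [0.     0.7072 0.707  0.    ] 22.6
box [238.4  65.7  51.7  53.5] centre at z 125 [541.4 -17.4] 0.75
lm [261.5  95.6] [541.1 -18.6] 0.95
[537.2 -88.  198.3] [0.     0.7071 0.7071 0.    ] 22.75
lm [159.6 154.9] [438.  -76.1] 0.65
drift_tube [263.8 170.1  19.6  22.3] 0.58
drift_tube [209.  267.6  16.2  14.3] 0.58
[258.76537797  93.46296847]
[258.28779016  94.99236657]
```

View pics/w10.png

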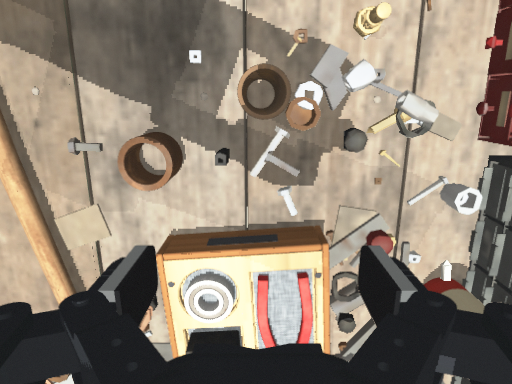

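The tube's rim is centred at (264,91), which is (541.4,−17.4). The stub beside it at (303,113) is low. Grasping high on the tube.

send_rows(
  targets=[
    [-1,0.036,0.002,0,0,0,0],
    [-1,0.035,0.002,0,0,0,0],
    [-1,0,0,0,0,0,0],
    [-1,0,0,0.045,0,0,0],
    [-1,0,0,0.045,0,0,0],
    [-1,0,0,0.04,0,0,0],
    [-1,0,0,0,0,0,0],
    [0.8,0,0,0,0,0,0],
    [0.8,0,0,0,0,0,0],
    [0.8,0,0,0,0,0,0],
  ],
  squeeze=50,
)

```text
time_s: 24.3
eef_pos: [541.7, -17.2, 69.4]
ee_rot: [0.001, 0.707, 0.707, 0.0]
force: [-4.3, 0.7, 13.0]
grip_width: 0.378
grip_force: 23.2
```

send_rows(
  targets=[
    [0.8,0,0,0,0,0,0],
    [0.8,0,0,0,0,0,0],
    [0.8,0,0,0,0,0,0],
    [0.8,0,0,-0.04,0,0,0],
    [0.8,0,0,-0.04,0,0,0],
    [0.8,0,0,-0.03,0,0,0],
    [0.8,0,0,-0.03,0,0,0],
    [0.8,0,0,0,0,0,0],
    [0.8,0,0,0,0,0,0],
    [0.8,0,0,0,0,0,0],
  ],
)

```text
time_s: 25.55
eef_pos: [540.7, -16.9, 206.9]
ee_rot: [-0.001, 0.707, 0.707, -0.001]
force: [-0.3, -0.4, -3.0]
grip_width: 0.373
grip_force: 50.6
```

```bash
python3 -c "
from h import *
p=near('drift_tube','w11',264)
s=ctrl.sense();R=Rq(s['ee_rot'])
print(s['grip_width'])
for h in(0,125):
  for y in(-16.5,16.5): print(proj(p,s['eef_pos']+R@np.array([0,y,68-h])))
plan([(500.3,-365,208,.065,7)],claw=.8)
"
```

```text
[540.7 -16.9 206.9] [-1.100e-03  7.072e-01  7.070e-01 -6.000e-04] 25.55
box [ 0.  13.9 41.5 32.7] centre at z 264 [485.3  66.4] 0.8
box [206.  181.1 105.2 167.9] centre at z 264 [541.1   5.9] 0.61
lm [256.5 204.7] [539.1 -60.6] 0.87
lm [30.7 36. ] [321.7 109.7] 0.81
0.37031180466178315
[232.76091495 205.82638947]
[283.62633109 205.81351225]
[202.70844037 335.67689254]
[314.3592147  335.71796451]
[0.8,-0.0497,-0.0058,-0.0001,-0.0002,-0.0001,-0.0093],[0.8,-0.0497,-0.0063,-0.0001,-0.0002,-0.0001,-0.0093],[0.8,-0.0496,-0.0067,-0.0001,-0.0002,-0.0001,-0.0093],[0.8,-0.0495,-0.0072,-0.0001,-0.0002,-0.0001,-0.0093],[0.8,-0.0495,-0.0077,-0.0001,-0.0002,-0.0001,-0.0093],[0.8,-0.0494,-0.0081,-0.0001,-0.0002,-0.0001,-0.0093],[0.8,-0.0493,-0.0086,-0.0001,-0.0002,-0.0001,-0.0093],
```

send_rows(
  targets=[
    [0.8,-0.05,-0.006,0,0,0,-0.009],
    [0.8,-0.05,-0.006,0,0,0,-0.009],
    [0.8,-0.05,-0.007,0,0,0,-0.009],
    [0.8,-0.0495,-0.007,0,0,0,-0.009],
    [0.8,-0.0495,-0.008,0,0,0,-0.009],
    [0.8,-0.0495,-0.008,0,0,0,-0.009],
    [0.8,-0.0495,-0.0085,0,0,0,-0.009],
    [0.8,0,0,0,0,0,0],
    [0.8,0,0,0,0,0,0],
    [0.8,0,0,0,0,0,0],
  ],
)

```text
time_s: 26.95
eef_pos: [500.4, -365.3, 208.4]
ee_rot: [-0.0, 0.684, 0.729, 0.0]
force: [0.1, 0.0, -1.4]
grip_width: 0.375
grip_force: 50.5
```

```bash
python3 -c "
from h import *
p=near('drift_tube','w12',264)
s=ctrl.sense();R=Rq(s['ee_rot'])
print(proj(p,s['eef_pos']+R@np.array([0,0,68])), proj(p,(500.3,-365,44)),proj(p,(500.3,-365,50)))
t=ctrl.capture('top');save(t,'t12')
print([ (np.round(d['point'],1),d['score']) for d in ctrl.landmark_of('drift_tube',t)],proj(t,s['eef_pos']+R@np.array([0,0,68])),proj(t,(500.3,-365,50)),proj(t,(489.6,-206.5,50)))
c=t['img'][150:245,310:440,::-1];cv2.imwrite('pics/t12c.png',cv2.resize(c,None,fx=5,fy=5,interpolation=cv2.INTER_CUBIC))
"
```

```text
[ 500.4 -365.3  208.4] [-1.000e-04  6.841e-01  7.294e-01  1.000e-04] 26.95
box [206.5 179.6 105.4 166.1] centre at z 264 [ 499.4 -342.5] 0.66
[257.55507274 205.89596034] [257.46519777 173.1913435 ] [257.46460357 174.61170803]
[(array([430.9, 201.6]), 0.76), (array([216.3, 271.4]), 0.41)] [432.02949979 200.4366275 ] [414.25861607 204.50981406] [350.81249813 207.4749552 ]
```

The top camera's first picture puts the drift pocket at (413.8,204.3), against my predicted (414.3,204.5), so they agree. Lowering.

send_rows(
  targets=[
    [0.8,0,0,0.04,0,0,0],
    [0.8,0,0,0.03,0,0,0],
    [0.8,0,0,0.012,0,0,0],
    [0.8,0,0,0.006,0,0,0],
    [0.8,0,0,0.003,0,0,0],
    [0.8,0,0,0.002,0,0,0],
    [0.8,0,0,0.001,0,0,0],
    [0.8,0,0,0,0,0,0],
    [0.8,0,0,0,0,0,0],
    [0.8,0,0,0,0,0,0],
  ],
)

```text
time_s: 28.45
eef_pos: [500.1, -366.3, 114.4]
ee_rot: [0.0, 0.685, 0.729, -0.0]
force: [0.4, -0.1, -3.2]
grip_width: 0.374
grip_force: 50.5
```

send_rows(
  targets=[
    [0.8,0,0,0.001,0,0,0],
    [0.8,0,0,0,0,0,0],
    [0.1,0,0,0,0,0,0],
    [-0.2,0,0,0,0,0,0],
    [-0.4,0,0,0,0,0,0],
    [-0.4,0,0,0,0,0,0],
    [-0.4,0,0,-0.02,0,0,0],
    [-0.4,0,0,-0.04,0,0,0],
    [-0.4,0,0,-0.04,0,0,0],
    [-0.4,0,0,-0.04,0,0,0],
  ],
)

```text
time_s: 29.7
eef_pos: [500.0, -366.2, 254.7]
ee_rot: [0.0, 0.685, 0.729, 0.0]
force: [1.5, 0.8, 0.1]
grip_width: 0.7
grip_force: 0.0
```

```bash
python3 -c "
from h import *
p=near('drift_tube','w13',169)
t=ctrl.capture('side');save(t,'s13')
print([ (np.round(d['extent'],1),d['score']) for d in ctrl.boxes_of('drift_tube',t)])
print([ (np.round(d['point'],1),d['score']) for d in ctrl.landmark_of('drift_tube',t)],proj(t,(500.3,-365,44)),proj(t,(500.3,-365,169)))
plan([(437,-146,255,0,6)])
"
```

```text
[ 500.  -366.2  254.7] [0.     0.6846 0.729  0.    ] 29.7
box [236.  152.4  46.6  65.5] centre at z 169 [ 500.6 -357.1] 0.62
lm [257.3 167.7] [ 500.5 -379.1] 0.85
[(array([314.2, 194.5,  11.3,  29.7]), 0.75), (array([273.9,  86.3,  10.7,  31.7]), 0.66)]
[(array([323.2, 221.9]), 0.78), (array([278.5, 120.5]), 0.63)] [275.89320736 119.90292734] [276.68974289  86.85686567]
[-1,0.0372,-0.0081,-0.0004,-0.0003,-0.0003,0.0105],[-1,0.0372,-0.0085,-0.0004,-0.0003,-0.0003,0.0105],[-1,0.0371,-0.0089,-0.0005,-0.0003,-0.0003,0.0105],[-1,0.037,-0.0093,-0.0005,-0.0003,-0.0003,0.0105],[-1,0.0369,-0.0097,-0.0005,-0.0003,-0.0003,0.0105],[-1,0.0368,-0.0101,-0.0005,-0.0003,-0.0003,0.0105],
```

The drift stands in its pocket: the side view shows its top at row 86.3, and 86.9 was predicted for fully seated. On to the coupling, camera above it.

send_rows(
  targets=[
    [-1,0.037,-0.008,0,0,0,0.0105],
    [-1,0.037,-0.0085,0,0,0,0.0105],
    [-1,0.037,-0.009,0,0,0,0.0105],
    [-1,0.037,-0.009,0,0,0,0.0105],
    [-1,0.037,-0.01,0.027,0,0,0.0105],
    [-1,0.037,-0.01,0.027,0,0,0.0105],
    [-1,0,0,0,0,0,0],
    [-1,0,0,0,0,0,0],
    [-1,0,0,0,0,0,0],
    [-1,0,0,0,0,0,0],
  ],
)

```text
time_s: 31.25
eef_pos: [437.7, -147.1, 199.5]
ee_rot: [0.0, 0.707, 0.707, 0.0]
force: [-0.2, 0.5, 0.0]
grip_width: 1.001
grip_force: 0.0
```

```bash
python3 -c "
from h import *
p=near('coupling','w14',42)
s=ctrl.sense();R=Rq(s['ee_rot']);print('cam',ray(p,(256,192))[0])
hsv=cv2.cvtColor(p['img'],cv2.COLOR_RGB2LAB).astype(int);u,v=map(int,proj(p,(438,-79,42)));print(u,v)
d=ctrl.boxes_of('coupling',p)
print(d)
"
```

```text
[ 437.7 -147.1  199.5] [3.000e-04 7.075e-01 7.068e-01 1.000e-04] 31.25
box [227.5  64.1  59.4  63.5] centre at z 42 [437.6 -78. ] 0.95
cam [437.72829856 -79.39030195 341.88144961]
257 97
[{'extent': [227.5, 64.1, 59.4, 63.5], 'score': 0.95}]
```

send_rows(
  targets=[
    [-1,0.035,0,0.02,0,0,0],
    [-1,0.034,0,0.03,0,0,0],
    [-1,0,0,0.05,0,0,0],
    [-1,0,0,0.05,0,0,0],
    [-1,0,0,0.035,0,0,0],
    [-1,0,0,0,0,0,0],
    [0.5,0,0,0,0,0,0],
    [0.5,0,0,0,0,0,0],
    [0.5,0,0,0,0,0,0],
    [0.5,0,0,0,0,0,0],
  ],
  squeeze=50,
)

```text
time_s: 32.7
eef_pos: [438.1, -77.7, 15.9]
ee_rot: [0.001, 0.707, 0.707, 0.0]
force: [-4.0, 1.5, 10.0]
grip_width: 0.562
grip_force: 50.3
```

```bash
python3 -c "
from h import *
s=ctrl.sense();print(s['eef_pos'],s['grip_width'],s['grip_force'],s['force'])
t=ctrl.capture('top');K=t
# wrench case: pocket pixels from first top view
q=lambda a,b:(60+a/2.1,90+b/2.1)
A=at(t,q(92,213),50)[:2];B=at(t,q(222.5,254),50)[:2];print(A,B,np.linalg.norm(A-B),'yaw',np.arctan2(*(A-B)[::-1])-np.pi/2)
for z in [(92,213),(222,254)]: print(fit(t,q(*z),50,14))
"
```

```text
[438.05171071 -77.68407376  15.87791469] 0.5618429450484431 50.3324270369194 [-3.99995924  1.458686    9.96902774]
[513.71772661 384.74567696] [470.94008038 232.91553633] 157.74130284179978 yaw -0.2746277132365951
(array([512.6, 383.1]), np.float64(26.2), 73, 105)
(array([469.8, 230.6]), np.float64(14.4), 87, 105)
```

```bash
python3 -c "
from h import *
plan([(438,-78,180,0,4),(494.6,318.5,180,-.274,8)],claw=.5)
"
```

```text
[0.5,-0.0001,0.0001,-0.041,0.0004,0.0003,0],[0.5,-0.0001,0,-0.041,0.0004,0.0003,0],[0.5,-0.0001,0,-0.041,0.0004,0.0003,0],[0.5,-0.0001,0,-0.041,0.0004,0.0003,0],
[0.5,0.0496,0.0071,0,0,0,0.0342],[0.5,0.0498,0.0054,0,0,0,0.0342],[0.5,0.0499,0.0037,0,0,0,0.0342],[0.5,0.05,0.002,0,0,0,0.0342],[0.5,0.0501,0.0002,0,0,0,0.0342],[0.5,0.05,-0.0015,0,0,0,0.0342],[0.5,0.05,-0.0032,0,0,0,0.0342],[0.5,0.0498,-0.0049,0,0,0,0.0342],
```

send_rows(
  targets=[
    [0.5,0,0,-0.041,0,0,0],
    [0.5,0,0,-0.041,0,0,0],
    [0.5,0,0,-0.041,0,0,0],
    [0.5,0,0,-0.041,0,0,0],
    [0.5,0.05,0.007,0,0,0,0.034],
    [0.5,0.05,0.0055,0,0,0,0.034],
    [0.5,0.05,0.0035,0,0,0,0.034],
    [0.5,0.05,0.002,0,0,0,0.034],
    [0.5,0.05,0,0,0,0,0.034],
    [0.5,0.05,-0.0015,0,0,0,0.034],
  ],
)

```text
time_s: 34.0
eef_pos: [479.2, 222.3, 178.8]
ee_rot: [0.0, 0.776, 0.631, 0.0]
force: [1.0, -0.4, -3.2]
grip_width: 0.565
grip_force: 55.5
```

send_rows(
  targets=[
    [0.5,0.05,-0.003,0,0,0,0.034],
    [0.5,0.05,-0.005,0,0,0,0.034],
    [0.5,0,0,0,0,0,0],
    [0.5,0,0,0,0,0,0],
    [0.5,0,0,0,0,0,0],
    [0.5,0,0,0,0,0,0],
    [0.5,0,0,0,0,0,0],
    [0.5,0,0,0,0,0,0],
    [0.5,0,0,0,0,0,0],
    [0.5,0,0,0,0,0,0],
  ],
)

```text
time_s: 35.25
eef_pos: [493.6, 320.0, 178.3]
ee_rot: [-0.0, 0.796, 0.605, -0.0]
force: [0.0, -0.5, -4.8]
grip_width: 0.566
grip_force: 55.5
```

```bash
python3 -c "
from h import *
p=near('coupling','w15',208)
s=ctrl.sense();print(s['grip_width'])
R=Rq(s['ee_rot']);print('pred coupling top,bottom',proj(p,s['eef_pos']+R@np.array([0,0,-26])),proj(p,s['eef_pos']+R@np.array([0,0,16])))
K=proj(p,(513,384,50));print(K)
for t in (10,16,22):print(fit(p,K,50,t))
"
```

```text
[493.6 320.  178.3] [-0.      0.7965  0.6047 -0.    ] 35.25
box [196.  192.1 126.1 142.5] centre at z 208 [496.7 328.6] 0.75
lm [256.7 234. ] [475.1 256.6] 0.92
lm [296.6 177.2] [528.4 303.2] 0.5
0.5663701747586548
pred coupling top,bottom [257.35419745 280.19757188] [257.3697092  236.99450362]
[259.21854123  98.63975016]
(array([513.6, 385.3]), np.float64(26.4), 105, 105)
(array([513.5, 385.3]), np.float64(26.8), 105, 105)
(array([513.6, 385.3]), np.float64(27.2), 91, 105)
```

View pics/w15.png

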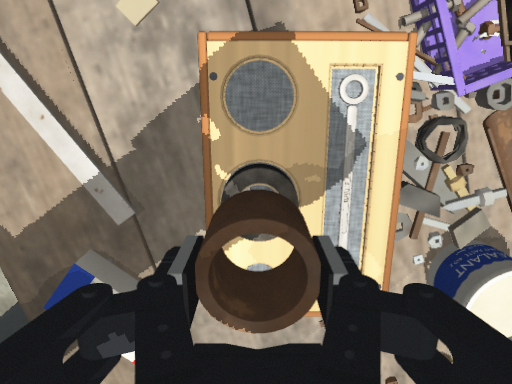

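The coupling pocket is at pixel (259,95), which is (513.6,385.3), and the coupling is held straight. Lowering.

send_rows(
  targets=[
    [0.5,0.034,0.001,0,0,0,0],
    [0.5,0.0335,0.001,0,0,0,0],
    [0.5,0,0,0.045,0,0,0],
    [0.5,0,0,0.04,0,0,0],
    [0.5,0,0,0.018,0,0,0],
    [0.5,0,0,0.008,0,0,0],
    [0.5,0,0,0.004,0,0,0],
    [0.5,0,0,0.002,0,0,0],
    [0.5,0,0,0,0,0,0],
    [0.5,0,0,0,0,0,0],
  ],
)

```text
time_s: 36.65
eef_pos: [513.9, 384.6, 61.8]
ee_rot: [0.0, 0.797, 0.605, 0.0]
force: [-0.1, 0.4, -4.3]
grip_width: 0.56
grip_force: 55.5
```

send_rows(
  targets=[
    [0.5,0,0,0.001,0,0,0],
    [0.5,0,0,0,0,0,0],
    [-0.1,0,0,0,0,0,0],
    [-0.4,0,0,0,0,0,0],
    [-0.4,0,0,0,0,0,0],
    [-0.4,0,0,0,0,0,0],
    [-0.4,0,0,-0.03,0,0,0],
    [-0.6,0,0,-0.05,0,0,0],
    [-1,0,0,-0.05,0,0,0],
    [-1,-0.03,0,0,0,0,0],
  ],
)

```text
time_s: 37.9
eef_pos: [507.1, 356.8, 194.6]
ee_rot: [0.001, 0.796, 0.605, 0.004]
force: [-0.3, -0.8, -0.6]
grip_width: 1.003
grip_force: 0.0
```

```bash
python3 -c "
from h import *
p=near('coupling','w16',86)
t=ctrl.capture('side')
print([ (np.round(d['extent'],1),round(d['score'],2)) for d in ctrl.boxes_of('coupling',t)],proj(t,(513.6,385.3,44)),proj(t,(513.6,385.3,86)))
w=ctrl.capture('top');print([np.round(at(w,d['point'],0)) for d in ctrl.landmark_of('brass_fitting',w)])
plan([(637,-18,200,0,8)])
"
```

```text
[507.1 356.8 194.6] [0.0009 0.796  0.6053 0.0043] 37.9
box [222.  116.   65.   69.1] centre at z 86 [513.8 386.4] 0.73
[] [220.9352956 288.8903712] [219.31312545 275.22550551]
[array([646.,  49.,   0.])]
[-1,-0.0406,0.0284,-0.0013,-0.0001,0,-0.034],[-1,-0.0416,0.027,-0.0013,-0.0001,0,-0.034],[-1,-0.0425,0.0255,-0.0013,-0.0001,0,-0.034],[-1,-0.0433,0.0241,-0.0013,-0.0001,0,-0.034],[-1,-0.0441,0.0226,-0.0013,-0.0001,0,-0.034],[-1,-0.0448,0.0211,-0.0013,-0.0001,0,-0.034],[-1,-0.0455,0.0196,-0.0013,-0.0001,0,-0.034],[-1,-0.0462,0.018,-0.0013,-0.0001,0,-0.034],
```

send_rows(
  targets=[
    [-1,-0.041,0.028,0,0,0,-0.034],
    [-1,-0.042,0.027,0,0,0,-0.034],
    [-1,-0.0425,0.0255,0,0,0,-0.034],
    [-1,-0.043,0.024,0,0,0,-0.034],
    [-1,-0.044,0.0225,0,0,0,-0.034],
    [-1,-0.045,0.021,0,0,0,-0.034],
    [-1,-0.0455,0.0195,0,0,0,-0.034],
    [-1,-0.046,0.018,0,0,0,-0.034],
    [-1,0,0,0.02,0,0,0],
    [-1,0,0,0,0,0,0],
  ],
)

```text
time_s: 39.5
eef_pos: [635.6, -18.6, 168.5]
ee_rot: [-0.002, 0.707, 0.707, -0.001]
force: [-0.2, 0.2, 0.4]
grip_width: 1.002
grip_force: 0.0
```

```bash
python3 -c "
from h import *
p=near('brass_fitting','w17',28)
print(at(p,(256,10),0),at(p,(500,100),0))
for d in ctrl.boxes_of('brass_fitting',p)[:1]:
  u,v=int(d['extent'][0]),int(d['extent'][1])
  c=p['img'][max(0,v-20):v+55,max(0,u-20):u+60,::-1];print(max(0,u-20),max(0,v-20));cv2.imwrite('pics/w17c.png',cv2.resize(c,None,fx=7,fy=7,interpolation=cv2.INTER_CUBIC))
"
```

```text
[635.6 -18.6 168.5] [-0.0016  0.7073  0.7069 -0.0009] 39.5
box [244.3  84.1  29.   31. ] centre at z 28 [636.1  47.6] 0.6
box [282.4   0.   45.3  11. ] centre at z 28 [671.1 116.6] 0.4
lm [257.9  98.8] [635.4  48.2] 0.63
[633.83490374 119.93067109   0.        ] [851.98570183  48.02773638   0.        ]
224 64
```

View pics/w17c.png

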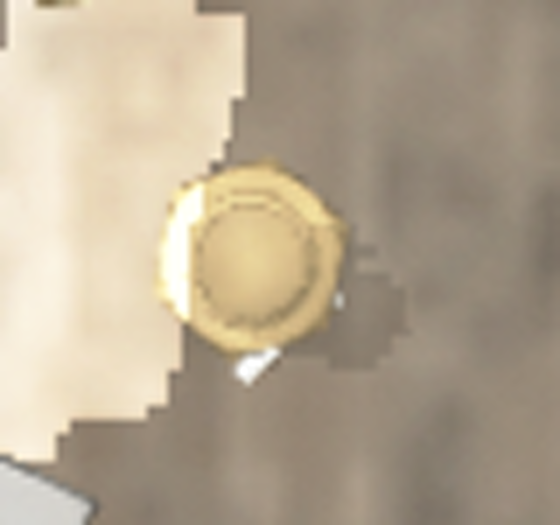

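The hexagon's corners are at about 10.5° clockwise, with its centre at crop (252,258) → (636,47.8). I close at phi ≈ −0.18, square on the flats.

send_rows(
  targets=[
    [-1,0.033,0,0,0,0,0],
    [-1,0.033,0.0005,0,0,0,0],
    [-1,0,0,0.02,0,0,0.09],
    [-1,0,0,0.04,0,0,0.09],
    [-1,0,0,0.05,0,0,0],
    [-1,0,0,0.035,0,0,0],
    [-1,0,0,0.016,0,0,0],
    [-1,0,0,0,0,0,0],
    [0.3,0,0,0,0,0,0],
    [0.8,0,0,0,0,0,0],
  ],
  squeeze=30,
)

```text
time_s: 40.95
eef_pos: [637.3, 47.2, 10.8]
ee_rot: [0.001, 0.768, 0.641, 0.001]
force: [0.4, 1.2, 1.1]
grip_width: 0.603
grip_force: 0.0
```

send_rows(
  targets=[
    [0.8,0,0,0,0,0,0],
    [0.8,0,0,0,0,0,0],
    [0.8,0,0,0,0,0,0],
    [0.8,0,0,0,0,0,0],
    [0.8,0,0,0,0,0,0],
    [0.8,0,0,0,0,0,0],
    [0.8,0,0,0,0,0,0],
    [0.8,0,0,0,0,0,0],
    [0.8,0,0,0,0,0,0],
    [0.8,0,0,0,0,0,0],
  ],
)

```text
time_s: 42.2
eef_pos: [636.8, 47.2, 9.9]
ee_rot: [0.0, 0.768, 0.641, 0.0]
force: [-1.9, -0.3, 6.4]
grip_width: 0.23
grip_force: 29.4
```

```bash
python3 -c "
from h import *
s=ctrl.sense();print(s['eef_pos'],s['grip_width'])
e=s['eef_pos'];f=-.27;P=np.array([470.5,231.3])-68*np.array([np.sin(-f),np.cos(f)]);print(P)
plan([(e[0],e[1],180,-.18,4),(P[0],P[1],180,f,6)],claw=.8)
"
```

```text
[636.78200914  47.231128     9.93344358] 0.22952197622542467
[452.36226231 165.76357905]
[0.8,0,0,-0.0425,0.0002,-0,-0],[0.8,0,0,-0.0425,0.0002,-0,-0],[0.8,0,0,-0.0425,0.0002,-0,-0],[0.8,0,0,-0.0425,0.0002,-0,-0],
[0.8,0.0139,-0.0338,0,0,0,0.015],[0.8,0.0134,-0.034,0,0,0,0.015],[0.8,0.0129,-0.0342,0,0,0,0.015],[0.8,0.0124,-0.0344,0,0,0,0.015],[0.8,0.0119,-0.0346,0,0,0,0.015],[0.8,0.0114,-0.0347,0,0,0,0.015],
```

send_rows(
  targets=[
    [0.8,0,0,-0.0425,0,0,0],
    [0.8,0,0,-0.0425,0,0,0],
    [0.8,0,0,-0.0425,0,0,0],
    [0.8,0,0,-0.0425,0,0,0],
    [0.8,0.014,-0.034,0,0,0,0.015],
    [0.8,0.0135,-0.034,0,0,0,0.015],
    [0.8,0.013,-0.034,0,0,0,0.015],
    [0.8,0.0125,-0.0345,0,0,0,0.015],
    [0.8,0.012,-0.0345,0,0,0,0.015],
    [0.8,0.011,-0.035,0,0,0,0.015],
  ],
)

```text
time_s: 43.45
eef_pos: [450.6, 166.5, 179.1]
ee_rot: [-0.0, 0.796, 0.605, -0.0]
force: [-0.2, -0.8, -0.8]
grip_width: 0.228
grip_force: 29.7
```

send_rows(
  targets=[
    [0.8,0,0,0,0,0,0],
    [0.8,0,0,0,0,0,0],
    [0.8,0,0,0,0,0,0],
    [0.8,0,0,0,0,0,0],
    [0.8,0,0,0,0,0,0],
    [0.8,0,0,0,0,0,0],
    [0.8,0,0,0,0,0,0],
    [0.8,0,0,0,0,0,0],
    [0.8,0,0,0,0,0,0],
    [0.8,0,0,0,0,0,0],
  ],
)

```text
time_s: 44.7
eef_pos: [451.8, 166.0, 179.3]
ee_rot: [0.0, 0.796, 0.605, 0.0]
force: [0.2, 0.6, -0.3]
grip_width: 0.231
grip_force: 29.7
```

```bash
python3 -c "
from h import *
p=near('brass_fitting','w18',195)
s=ctrl.sense();print(s['grip_width'])
R=Rq(s['ee_rot']);print('pred fitting bottom, top',proj(p,s['eef_pos']+R@np.array([0,0,10])),proj(p,s['eef_pos']+R@np.array([0,0,-38])))
K=proj(p,(470.5,231.3,50));print(K)
for t in (10,16,22):print(fit(p,K,50,t))
"
```

```text
[451.8 166.  179.3] [0.     0.7959 0.6054 0.    ] 44.7
box [237.2 220.2  43.3  91.7] centre at z 195 [452.5 166.4] 0.8
lm [258.8 242.6] [432.8  92.5] 0.57
0.229639021850336
pred fitting bottom, top [257.44002299 241.90673108] [257.44108402 297.94309259]
[258.17097555  97.2245688 ]
(array([471. , 232.1]), np.float64(14.7), 105, 105)
(array([471., 232.]), np.float64(15.0), 105, 105)
(array([471. , 232.1]), np.float64(15.5), 102, 105)
```

The brass pocket is at (471.0,232.0), 159.1 mm from the coupling pocket, which matches the drawing. Lowering.

send_rows(
  targets=[
    [0.8,0.035,0.001,0,0,0,0],
    [0.8,0.034,0,0,0,0,0],
    [0.8,0,0,0.045,0,0,0],
    [0.8,0,0,0.045,0,0,0],
    [0.8,0,0,0.018,0,0,0],
    [0.8,0,0,0.009,0,0,0],
    [0.8,0,0,0.005,0,0,0],
    [0.8,0,0,0.002,0,0,0],
    [0.8,0,0,0,0,0,0],
    [0.8,0,0,0,0,0,0],
  ],
)

```text
time_s: 46.1
eef_pos: [471.4, 232.3, 55.7]
ee_rot: [0.0, 0.796, 0.605, 0.0]
force: [0.2, 0.3, -1.5]
grip_width: 0.227
grip_force: 29.7
```

send_rows(
  targets=[
    [0.8,0,0,0.001,0,0,0],
    [0.8,0,0,0,0,0,0],
    [0.3,0,0,0,0,0,0],
    [0.1,0,0,0,0,0,0],
    [0,0,0,0,0,0,0],
    [0,0,0,0,0,0,0],
    [0,0,0,-0.03,0,0,0],
    [0,0,0,-0.05,0,0,0],
    [-0.5,0,0,-0.05,0,0,0],
    [-1,-0.06,0,-0.04,0,0,0],
  ],
)

```text
time_s: 47.35
eef_pos: [457.7, 182.9, 221.1]
ee_rot: [0.001, 0.795, 0.607, 0.001]
force: [1.1, -1.8, 0.4]
grip_width: 0.902
grip_force: 0.0
```

send_rows(
  targets=[
    [-1,-0.06,-0.03,-0.02,0,0,0],
    [-1,-0.06,-0.03,0,0,0,0],
    [-1,-0.06,-0.02,0,0,0,0],
    [-1,-0.06,0,0,0,0,0],
    [-1,-0.05,0,0,0,0,0],
    [-1,0,0,0,0,0,0],
    [-1,0,0,0,0,0,0],
    [-1,0,0,0,0,0,0],
    [-1,0,0,0,0,0,0],
    [-1,0,0,0,0,0,0],
  ],
)

```text
time_s: 48.6
eef_pos: [311.2, -66.1, 236.8]
ee_rot: [-0.0, 0.795, 0.606, -0.0]
force: [0.1, 0.5, 0.4]
grip_width: 0.998
grip_force: 0.0
```

```bash
python3 -c "
from h import *
a=ctrl.capture('top');b=ctrl.capture('side')
A=cv2.resize(a['img'][90:310,60:440],(760,440),interpolation=cv2.INTER_CUBIC)
cv2.imwrite('pics/fin_top.png',A[...,::-1])
s1=cv2.resize(b['img'][205:340,155:290],(395,395),interpolation=cv2.INTER_CUBIC);s2=cv2.resize(b['img'][80:165,225:300],(348,395),interpolation=cv2.INTER_CUBIC)
A2=cv2.resize(a['img'][100:300,70:440],(370,200))
canvas=np.zeros((600,800,3),np.uint8);canvas[:395,:395]=s1;canvas[:395,400:748]=s2;canvas[398:598,:370]=A2
cv2.imwrite('pics/fin.png',canvas[...,::-1])
for p,n in((a,'top'),(b,'side')):
  for q,X in (('bearing',(489.6,-206.5,44)),('drift_tube',(500.3,-365,44)),('clip_box',(495.5,-291,44)),('coupling',(513.6,385.3,44)),('brass_fitting',(471,232,44)),('sealant_tub',(672,152,0)),('bulb_carton',(319,232,0))):
    print(n,q,np.round(proj(p,X),1),[(np.round(d['point'],1).tolist(),round(d['score'],2)) for d in ctrl.landmark_of(q,p)[:2]])
"
```

```text
top bearing [350.1 207.7] [([353.2, 205.5], 0.83)]
top drift_tube [413.2 204.8] [([411.1, 203.5], 0.63), ([218.3, 272.0], 0.62)]
top clip_box [384.1 206. ] [([383.0, 203.7], 0.63)]
top coupling [104.5 191.8] []
top brass_fitting [166.8 211.1] [([164.2, 209.4], 0.6)]
top sealant_tub [205.6 134.8] [([205.7, 134.9], 0.91), ([106.5, 193.8], 0.64)]
top bulb_carton [167.8 274.4] [([168.2, 271.7], 0.95)]
side bearing [273.  141.5] [([273.6, 138.1], 0.61), ([273.8, 129.3], 0.58)]
side drift_tube [275.9 119.9] [([276.6, 120.5], 0.81), ([319.4, 220.8], 0.63)]
side clip_box [274.6 129.4] [([274.5, 129.0], 0.65)]
side coupling [220.9 288.9] [([221.2, 286.9], 0.71), ([274.5, 139.9], 0.62)]
side brass_fitting [255.6 236.4] [([254.5, 234.7], 0.67)]
side sealant_tub [186.2 217.9] [([183.8, 219.6], 0.75)]
side bulb_carton [320.6 257.5] [([325.4, 256.0], 0.91)]
```

View pics/fin.png

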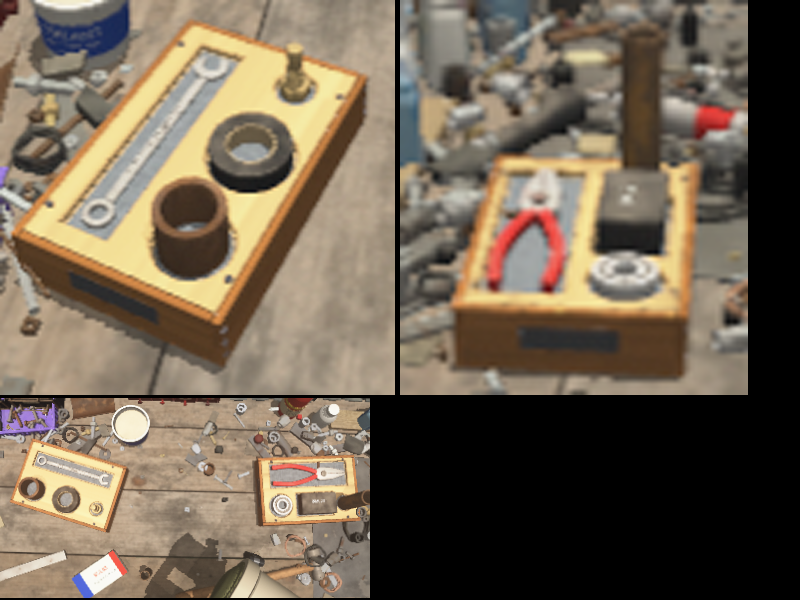

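The final picture shows all five parts upright in their pockets: coupling at (190,225), brass at (294,75), bearing at (625,272), box at (632,210) and drift at (640,100). The tub and carton are where they stood, and the arm is clear. Handing in.

```bash
python3 -c "
from h import *
print(ctrl.finish_job())"
```

```text
the job is handed in; nothing more can be done
None
```

Both kits are made up and handed in at about 49 s: the final pictures show all five parts upright in their own pockets, with the tub and carton where they stood.

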